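# Send the row of cheeses home and shut the gate

## Task

Push the row of four small cheese wheels along the railed board, as one train from its open end, until the first wheel is against the wooden end stop and the row is closed up tight. Then push the steel gate bar round until it lies fully across the channel behind the last wheel. Only push: do not lift or tip any cheese or let the row come apart on the way, leave the other things on the table alone, and finish clear of everything.

Things in the scene. Friction and masses are not known exactly. Their poses are not given: they have to be found in the camera images.
- board: Fixed wooden board, 97 x 460 x 20 mm. Origin at table level on the channel's centre line; x across, y along it to the end stop, z up; yaw 0 = world axes. Spans y -235 to +225 mm. Channel floor 20 mm above table, 65 mm wide between two 16 mm wide rails (tops 34 mm above table), open above and at -y. Row fully home: first wheel's centre y = +169, last one's about -17, its rear edge about -48 mm.
- stop_face (a point): Middle of the lower edge of the end stop's inner face, on the channel floor (20 mm above the table), at board x = 0, y = +200 mm. The stop is a wooden block across the board's +y end, 25 mm thick, its top 55 mm above the table.
- wheel1: Small tan cheese wheel, first (nearest the end stop) in the row of four alike in the channel: upright disc 62 mm in diameter, 40 mm high, about 125 g (its mass and friction vary). Origin: centre of its underside, which is on the channel floor; z up, yaw meaningless. Neighbours touch (within 0.5 mm) at the start; the row starts 50 to 120 mm short of home.
- wheel2: Small tan cheese wheel, second in the row of four alike in the channel: upright disc 62 mm in diameter, 40 mm high, about 125 g (its mass and friction vary). Origin: centre of its underside, which is on the channel floor; z up, yaw meaningless. Neighbours touch (within 0.5 mm) at the start; the row starts 50 to 120 mm short of home.
- wheel3: Small tan cheese wheel, third in the row of four alike in the channel: upright disc 62 mm in diameter, 40 mm high, about 125 g (its mass and friction vary). Origin: centre of its underside, which is on the channel floor; z up, yaw meaningless. Neighbours touch (within 0.5 mm) at the start; the row starts 50 to 120 mm short of home.
- wheel4: Small tan cheese wheel, last (nearest the open end, where to push) in the row of four alike in the channel: upright disc 62 mm in diameter, 40 mm high, about 125 g (its mass and friction vary). Origin: centre of its underside, which is on the channel floor; z up, yaw meaningless. Neighbours touch (within 0.5 mm) at the start; the row starts 50 to 120 mm short of home.
- gate_pivot (a point): Pivot axis (vertical) of the gate, on the rail at the board's +x side, at board x = +40.5, y = -60 mm, 48 mm above the table (mid height of the bar).
- gate_tip (a point): Free end of the gate bar, mid height and mid thickness, 90 mm from the pivot axis. The gate is a flat steel bar 12 mm thick and 24 mm tall (36 to 60 mm above the table), just above the rails.
- gate (a joint): Gate angle, 0 to 2.094 rad, stops at both ends; grows clockwise from above. Bar's direction from pivot, in the board's frame: (value + 1.047) clockwise from +x. 0: to -y, 30 degrees outward over the +x side; 0.524: along the rail to -y; 2.094: shut, straight across the channel to -x, about 6 mm behind a fully home row. Starts open, 0 to 0.35. Stiff hinge (0.06 N m), stays where left.
- big_wheel: Bystander: large whitish cheese wheel, 90 mm in diameter, 55 mm high, loose. Origin: centre of its underside. Leave alone.
- jar: Bystander: amber glass jar, 64 mm in diameter, 85 mm high, loose. Origin: centre of its underside. Leave alone.
- bowl: Bystander: white ceramic bowl, 90 mm across the rim, 45 mm high, loose. Origin: centre of its underside. Leave alone.
There are look-alikes about, which are no part of the job. What is shaped like the wheel3 but purple or yellow is not meant.

How it is judged:
By the outcome, as a careful person would: the job done as asked, in the order asked, and still so for the second after the job is handed in, with the robot touching nothing.
It also fails if it takes over 48 s, if anything falls off the work surface, if the arm or the gripper's body presses on something with over 40 N, if the wrist force passes 120 N, or if a joint passes its speed limit or range.

## Robot

A 6-joint arm with a two-finger parallel gripper is mounted at the origin on the work surface. World frame = base frame: x ahead of the robot, y to its left, z up, the work surface at z = 0. Lengths are in m, angles in rad, forces in N, time in s.
With the tool pointing down it reaches from about 0.325 to 0.9 m from the base axis. Payload 6.1 kg.
Tool frame: the origin (TCP) lies at the very end of the fingers, on their centre line; the grasp point (between the pads) lies 19 mm behind it; z points along the fingers, y is the line along which they close (so a half turn about z gives the same grasp; the last joint's range is limited). The gripper opens to 87 mm and grips with 3 to 60 N. Pads are 19 mm wide; open, the fingers measure 117 mm over their backs; the gripper's body (75 mm by 190 mm) begins 51 mm behind the grasp point.
Start: joints at [0.977, 0.22, 1.526, -0, 1.395, -0.126], TCP at [0.282, 0.558, 0.223] pointing down, gripper open.
Joint ranges: [-2.98, 2.98], [-0.91, 2.08], [0.09, 2.57], [-1.24, 4.39], [0.2, 2.65], [-2.68, 2.68]. Speed limits (rad/s): [2.57, 2.57, 3.01, 3.14, 3.14, 3.14].

## Interface

Orientations are given as a unit quaternion [w, x, y, z].
In Python, from station import sensors, vision, job gives the robot as it stands.
- The arm moves only by the tool play_rows, never from a script. Its argument "rows" is a list of rows, each a list of 3 entries, a list of its own where there are three numbers: the shift along the tool's x, y, z in units of 50 mm (1.0 is 50 mm), then the turn about the tool's z in units of 2 rad (1.0 is 2 rad), then the gripper's target within -1 to 1 (fully open at 1, half-way at 0, shut at -1). A call has 1 to 12 rows; each row shifts and turns the commanded pose from where the row before left it, along the tool's axes as they then stand; what a row does not reach is not made up. A row lasts 1/8 s, in which the tool goes at most 62.5 mm and 10.7 degrees, less where a joint would pass 70% of its speed; a pose out of reach is approached as far as the arm can. A call with a number of a shift or a turn outside -1 to 1 is refused whole. A call with a gripper value outside its range is refused whole. The fingers move at their own pace and stop on an object; the grip force is fixed at half the most. Time passes only in rows, so rows that do not move let the fingers close. It gives the time, the measured TCP pose, the force, the opening and the grip force at its end, in the units of the state.
- sensors.read_state(): the state, without advancing time (a new reading comes with each control period).
- vision.snapshot(name): name is "scene" or "top" or "wrist"; returns the picture (420x560x3 uint8, red, green, blue); there is no depth.
- vision.get_calibration(name): a dict with "camera_matrix" (3x3 intrinsics, pixels), "view" (4x4, takes a point from world to camera coordinates). Camera axes: x right, y down, z forward; pixel columns grow to the right and rows downward; lengths in m; the calibration is good to about 2 mm. A picture is of the moment at which its call begins: read the wrist's pose just before it. get_calibration takes no time and is no camera call; for the wrist camera it gives the pose at the moment of the call.
- job.close_job(): hands the job in; it is judged then, once.
The state is a dict: "clock": time; "qpos": joint angles; "joint_velocities": joint speeds; "tau": joint torques, N m; "eef_pos": TCP position; "tcp_rot": TCP orientation; "contact_force": force on the tool from outside, world axes, zero at the start; "ft_torque": the same for the moment, N m; "opening": finger opening in m; "grip_force": force on a finger pad.
Only numpy, scipy, OpenCV 4.12 (cv2) and the standard library are available. Lean on these libraries where they do the work, as an engineer would, in place of code of your own. Each camera call takes 0.05 s, during which the arm holds its last target. There are 200 camera calls.

## Working session

There is one attempt and no reset: what is moved stays moved. The work goes in short steps, Python scripts to look and compute and a tool call to move; the robot and the scene stay as the last step left them, time stands still between calls to the robot, and variables do not carry over. Pictures are saved under pics/ and viewed, at most 10 in all, crops included, and the job is handed in when it is done.

Besides the shell and the picture viewer there is one more tool, called after "Call:" by a JSON object that holds its "fn" and its "kwargs". play_rows: Moves the arm, as the interface text tells. Its arguments: {"type":"object","properties":{"rows":{"type":"array","items":{"type":"array"}}},"required":["rows"]}

```bash
mkdir -p pics; python3 - <<'E'
from station import sensors, vision
import cv2
s=sensors.read_state();print(s['clock'],s['eef_pos'],s['tcp_rot'],s['opening'],s['contact_force'])
for n in("top","scene"):
    im=vision.snapshot(n);cv2.imwrite(f"pics/{n}0.png",im[...,::-1])
    c=vision.get_calibration(n);print(n,c)
E
```

```text
0.0 [0.28147051 0.55734072 0.22143776] [-3.42744126e-04  2.31765720e-01  9.72771158e-01 -8.98784867e-04] 0.08677159868736357 [-0.74266681 -0.57458603 -0.15603243]
top {'camera_matrix': array([[523.35909121,   0.        , 278.15651079],
       [  0.        , 523.35909121, 205.70071444],
       [  0.        ,   0.        ,   1.        ]]), 'view': array([[-0.00515527, -0.99992427, -0.01117444,  0.14707328],
       [-0.99616592,  0.00611117, -0.08727033,  0.55136814],
       [ 0.08733201,  0.0106817 , -0.99612199,  1.34719039],
       [ 0.        ,  0.        ,  0.        ,  1.        ]])}
scene {'camera_matrix': array([[444.71550252,   0.        , 286.39420704],
       [  0.        , 444.71550252, 209.17915805],
       [  0.        ,   0.        ,   1.        ]]), 'view': array([[ 0.50206796,  0.86480347, -0.0065361 , -0.39018692],
       [ 0.58206564, -0.34349285, -0.73702935, -0.20520777],
       [-0.63963064,  0.36623439, -0.67582913,  1.38080781],
       [ 0.        ,  0.        ,  0.        ,  1.        ]])}
```

View pics/top0.png

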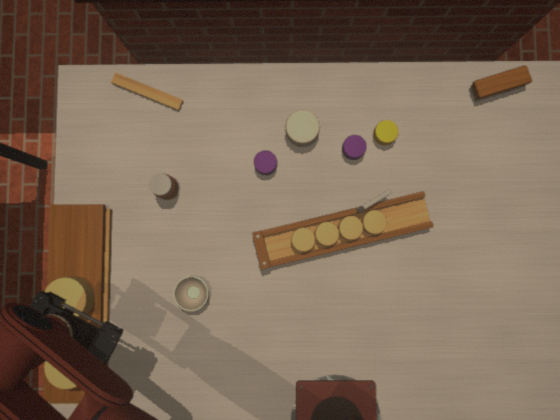

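View pics/scene0.png

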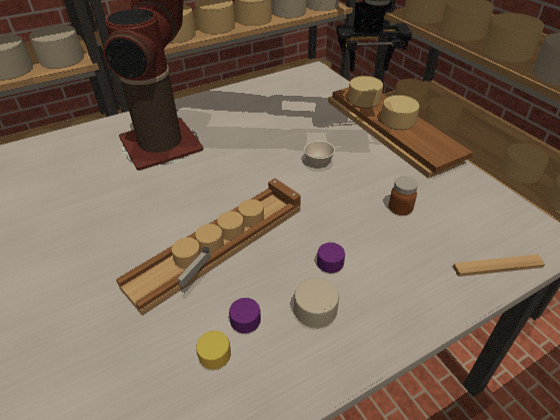

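Top view: the channel runs from the open end (~430,212) to the stop (~262,248). The tan row is at (303,240), (327,234), (351,228) and (375,222), with wheel 4 rightmost. The gate pivots at ~(360,210) with its tip at ~(391,193). Look-alikes are purple (265,162) and (354,147), yellow (387,132), and large tan wheels on the left tray. The row in the channel is the one meant. Next is a close crop.

```bash
python3 - <<'E'
import cv2
im=cv2.imread("pics/top0.png")[180:280,245:445]
cv2.imwrite("pics/top0c.png",cv2.resize(im,None,fx=4,fy=4,interpolation=cv2.INTER_CUBIC))
im=cv2.imread("pics/scene0.png")[170:310,110:310]
cv2.imwrite("pics/scene0c.png",cv2.resize(im,None,fx=4,fy=4,interpolation=cv2.INTER_CUBIC))
E
```

```text
(no output)
```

View pics/top0c.png

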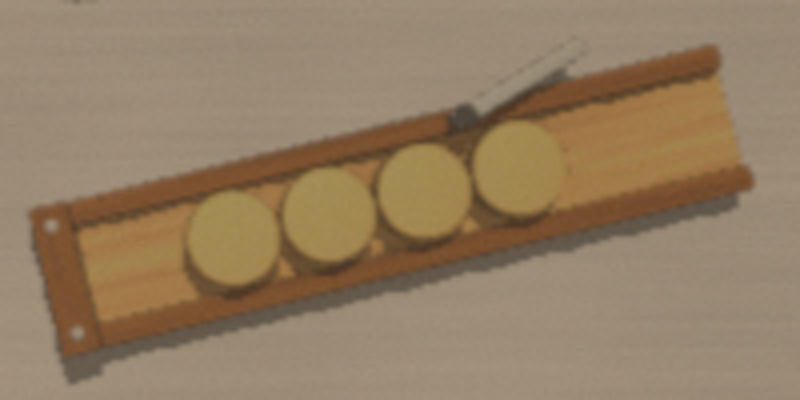

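View pics/scene0c.png

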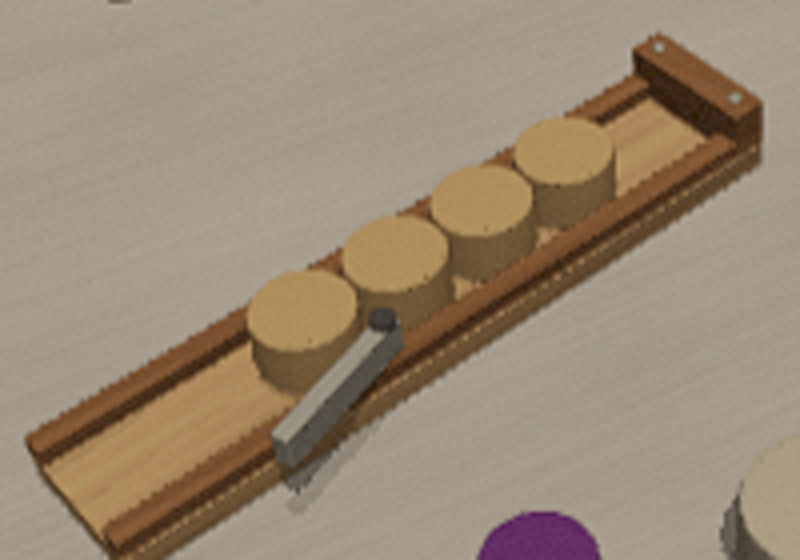

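The close crop confirms four plain tan wheels in the channel, touching. Wheel 4's top is at (519,167) in the top crop, and the gate swings outward with its tip at (584,44). Now I'll fit the pose from both views.

```bash
cat > h.py <<'E'
import numpy as np
from station import vision
C={n:vision.get_calibration(n) for n in("top","scene")}
OFF={"top":(245,180),"scene":(110,170)}
def proj(n,P):
    P=np.atleast_2d(P);c=C[n];q=c['view'][:3,:3]@P.T+c['view'][:3,3:];u=c['camera_matrix']@q
    return (u[:2]/u[2]).T
def b2w(p,bx,by,bz,yaw):
    p=np.atleast_2d(p);c,s=np.cos(yaw),np.sin(yaw)
    return np.c_[bx+c*p[:,0]-s*p[:,1],by+s*p[:,0]+c*p[:,1],bz+p[:,2]]
E
python3 - <<'E'
from h import *
from scipy.optimize import least_squares
h=.0485
B={"top":[((32,208),(h,.225,.055)),((66,354),(-h,.225,.055)),((67,203),(h,.2,.055)),((101,345),(-h,.2,.055)),((717,46),(h,-.235,.034)),((752,185),(-h,-.235,.034))],
"scene":[((28,437),(-h,-.235,.034)),((118,548),(h,-.235,.034)),((636,48),(-h,.2,.055)),((660,34),(-h,.225,.055)),((762,103),(h,.225,.055)),((738,118),(h,.2,.055))]}
W={"top":[(233,238),(329,216),(424,190),(519,167)],"scene":[(565,150),(482,201),(397,255),(303,309)]}
T={"top":(584,44),"scene":(284,442)}
px=lambda n,u:(np.array(u)+.5)/4-.5+np.array(OFF[n])
def res(x):
    r=[]
    for n in B:
        for u,p in B[n]: r.append(proj(n,b2w(p,*x[:4]))[0]-px(n,u))
        for i,u in enumerate(W[n]): r.append(proj(n,b2w((0,x[4]-.062*i,x[5]),*x[:4]))[0]-px(n,u))
        a=x[6]+1.047
        r.append(proj(n,b2w((.0405+.09*np.cos(a),-.06-.09*np.sin(a),.06),*x[:4]))[0]-px(n,T[n]))
    return np.concatenate(r)
s=least_squares(res,[.33,0,0,0.1,.1,.06,.2],loss='soft_l1')
print(s.x.round(4));print(res(s.x).reshape(-1,2).round(1).tolist())
b=s.x[:4]
for nm,p in dict(stop=(0,.2,.02),w1=(0,s.x[4],.02),w4rear=(0,s.x[4]-.217,.04),home=(0,-.048,.04),open=(0,-.235,.02),pivot=(.0405,-.06,.048)).items(): print(nm,b2w(p,*b).round(4))
E
```

```text
[ 0.4881 -0.0176 -0.0038  0.2332  0.1011  0.0602  0.2066]
[[-1.2, 0.2], [-0.9, 0.7], [-0.5, -0.9], [-0.1, 0.6], [-0.6, -0.8], [0.4, 0.6], [0.2, -0.4], [-0.2, -0.7], [-0.3, 0.1], [-0.5, 0.0], [-0.6, -0.8], [-0.9, 0.2], [-0.3, -0.1], [-1.1, 0.5], [0.0, -0.1], [0.6, -0.0], [-0.6, 0.8], [-0.6, 0.4], [-0.1, -0.0], [-0.4, -0.4], [0.3, -0.0], [-0.8, -0.3]]
stop [[0.4418 0.177  0.0162]]
w1 [[0.4647 0.0807 0.0162]]
w4rear [[ 0.5149 -0.1304  0.0362]]
home [[ 0.4992 -0.0643  0.0362]]
open [[ 0.5424 -0.2462  0.0162]]
pivot [[ 0.5413 -0.0666  0.0442]]
```

Fit residuals are under about 1 px. The row is 68 mm short of home, board yaw is 13.4° and the gate is at 0.21 rad. First I'll go over the open end with the fingers closed.

Call:
{"fn": "play_rows", "kwargs": {"rows": [[[-0.46,-0.46,0],0,-1],[[-0.46,-0.46,0],0,-1],[[-0.46,-0.46,0],0,-1],[[-0.46,-0.46,0],0,-1],[[-0.46,-0.46,0],0,-1],[[-0.46,-0.46,0],0,-1],[[-0.46,-0.46,0],0,-1],[[-0.46,-0.46,0],0,-1],[[-0.46,-0.46,0],0,-1],[[-0.46,-0.46,0],0,-1],[[-0.46,-0.46,0],0,-1],[[-0.46,-0.46,0],0,-1]]}}

```text
clock: 1.6
eef_pos: [0.4037, 0.186, 0.2222]
tcp_rot: [-0.0, 0.232, 0.973, -0.0]
contact_force: [0.1, 0.3, 0.9]
opening: 0.0004
grip_force: 0.0
```

Call:
{"fn": "play_rows", "kwargs": {"rows": [[[-0.46,-0.46,0],0,-1],[[-0.46,-0.46,0],0,-1],[[-0.46,-0.46,0],0,-1],[[-0.46,-0.46,0],0,-1],[[-0.46,-0.46,0],0,-1],[[-0.46,-0.46,0],0,-1],[[-0.46,-0.46,0],0,-1],[[-0.46,-0.46,0],0,-1],[[-0.46,-0.46,0],0,-1],[[-0.46,-0.46,0],0,-1],[[-0.46,-0.46,0],0,-1],[[-0.46,-0.46,0],0,-1]]}}

```text
clock: 3.1
eef_pos: [0.5256, -0.1847, 0.222]
tcp_rot: [-0.0, 0.232, 0.973, 0.0]
contact_force: [0.3, 0.1, 0.2]
opening: 0.0004
grip_force: 0.0
```

Call:
{"fn": "play_rows", "kwargs": {"rows": [[[0,0,0],0.087,-1],[[0,0,0],0.087,-1],[[0,0,0],0.087,-1],[[0,0,0],0.087,-1],[[0,0,0],0.087,-1],[[0,0,0],0,-1],[[0,0,0],0,-1]]}}

```text
clock: 3.98
eef_pos: [0.5255, -0.1837, 0.2223]
tcp_rot: [-0.0, 0.619, 0.786, -0.0]
contact_force: [-0.4, 0.8, -0.1]
opening: 0.0003
grip_force: 0.0
```

```bash
cat >> h.py <<'E'
B0=(.4881,-.0176,.2332)
def go(bx,by,z):
    "report tool pose in board frame and the tool-frame shift (units of 50 mm) to a board point"
    from station import sensors
    from scipy.spatial.transform import Rotation as R
    s=sensors.read_state();p=s['eef_pos'];w,x,y,q=s['tcp_rot'];M=R.from_quat([x,y,q,w]).as_matrix()
    c,sn=np.cos(B0[2]),np.sin(B0[2]);d=p[:2]-np.array(B0[:2])
    print('t',s['clock'],'board',np.round([c*d[0]+sn*d[1],-sn*d[0]+c*d[1],p[2]],4),'F',np.round(s['contact_force'],1),'open',round(s['opening'],4))
    print('tool yaw err rad',round(np.arctan2(M[1,1],M[0,1])-B0[2],4),'tilt',M[:2,2].round(4))
    t=b2w((bx,by,0),B0[0],B0[1],0,B0[2])[0];t[2]=z
    print('shift units',(M.T@(t-p)/.05).round(3))
E
python3 -c "
from h import *
go(0,-.175,.03)"
```

```text
t 3.975 board [-0.002  -0.1702  0.2223] F [-0.4  0.8 -0.1] open 0.0003
tool yaw err rad 0.0031 tilt [-0.0005  0.0002]
shift units [-0.097  0.042  3.845]
```

Call:
{"fn": "play_rows", "kwargs": {"rows": [[[-0.1,0.04,0.4],0,-1],[[0,0,0.5],0,-1],[[0,0,0.5],0,-1],[[0,0,0.5],0,-1],[[0,0,0.5],0,-1],[[0,0,0.5],0,-1],[[0,0,0.4],0,-1],[[0,0,0.3],0,-1],[[0,0,0.2],0,-1],[[0,0,0],0,-1]]}}

```text
clock: 5.22
eef_pos: [0.5282, -0.1879, 0.0316]
tcp_rot: [-0.001, 0.62, 0.785, -0.0]
contact_force: [0.1, -1.2, 0.8]
opening: 0.0003
grip_force: 0.0
```

```bash
python3 - <<'E'
from h import *
import cv2
go(0,-.1255,.032)
a=vision.snapshot("top")[...,::-1][170:270,245:445];b=vision.snapshot("scene")[...,::-1][170:310,110:310]
r=lambda i,f:cv2.resize(i,None,fx=f,fy=f,interpolation=cv2.INTER_CUBIC)
a=r(a,3);b=r(b,2);cv2.imwrite("pics/c1.png",np.vstack([a,np.pad(b,((0,0),(0,200),(0,0)))]))
E
```

```text
t 5.225 board [-0.0004 -0.175   0.0316] F [ 0.1 -1.2  0.8] open 0.0003
tool yaw err rad 0.0001 tilt [-0.0013  0.0007]
shift units [ 0.99   0.008 -0.006]
```

View pics/c1.png

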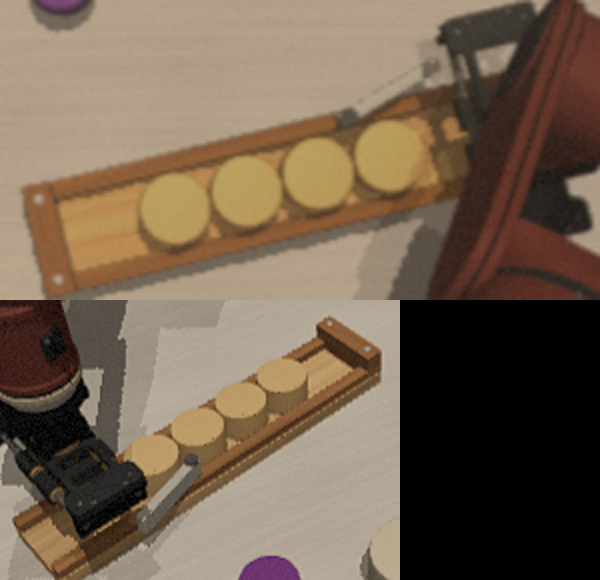

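The tool is in the channel behind wheel 4 (top view ~(470,150) in the crop), with its body above the gate. Pushing now.

Call:
{"fn": "play_rows", "kwargs": {"rows": [[[0.2,0,0],0,-1],[[0.2,0,0],0,-1],[[0.2,0,0],0,-1],[[0.15,0,0],0,-1],[[0.06,0,0],0,-1],[[0.04,0,0],0,-1],[[0.04,0,0],0,-1],[[0.04,0,0],0,-1],[[0.04,0,0],0,-1],[[0.04,0,0],0,-1],[[0.04,0,0],0,-1],[[0.04,0,0],0,-1]]}}

```text
clock: 6.82
eef_pos: [0.5163, -0.1354, 0.0327]
tcp_rot: [0.0, 0.62, 0.784, -0.0]
contact_force: [1.1, -3.5, -0.1]
opening: 0.0003
grip_force: 1.5
```

Call:
{"fn": "play_rows", "kwargs": {"rows": [[[0.05,0,0],0,-1],[[0.07,0,0],0,-1],[[0.08,0,0],0,-1],[[0.08,0,0],0,-1],[[0.08,0,0],0,-1],[[0.08,0,0],0,-1],[[0.08,0,0],0,-1],[[0.08,0,0],0,-1],[[0.08,0,0],0,-1],[[0.08,0,0],0,-1],[[0.07,0,0],0,-1],[[0.05,0,0],0,-1]]}}

```text
clock: 8.32
eef_pos: [0.5059, -0.0921, 0.0325]
tcp_rot: [-0.0, 0.62, 0.785, -0.0]
contact_force: [0.7, -4.0, -0.3]
opening: 0.0001
grip_force: 1.6
```

```bash
python3 - <<'E'
from h import *
import cv2
go(0,-.0575,.032)
a=vision.snapshot("top")[...,::-1][170:270,245:445];b=vision.snapshot("scene")[...,::-1][170:310,110:310]
r=lambda i,f:cv2.resize(i,None,fx=f,fy=f,interpolation=cv2.INTER_CUBIC)
a=r(a,3);b=r(b,2);cv2.imwrite("pics/c2.png",np.vstack([a,np.pad(b,((0,0),(0,200),(0,0)))]))
E
```

```text
t 8.325 board [ 0.0001 -0.0766  0.0325] F [ 0.7 -4.  -0.3] open 0.0001
tool yaw err rad -0.0001 tilt [-0.0001 -0.    ]
shift units [ 0.382 -0.002  0.011]
```

View pics/c2.png

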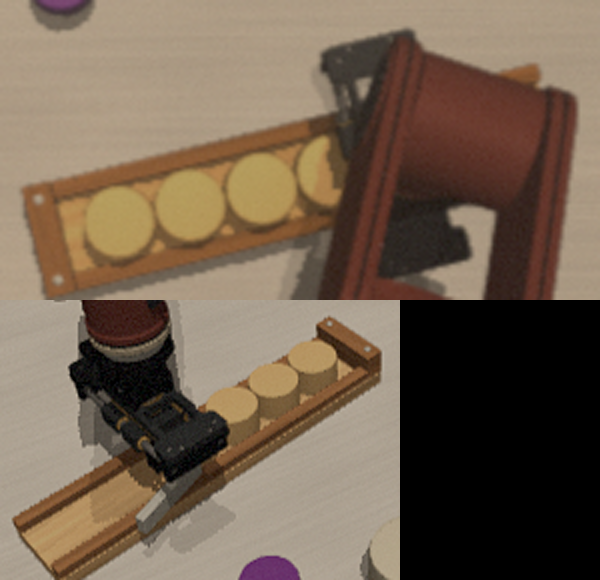

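The row is moving together with the wheels still touching, and about 19 mm remains. Continuing slowly.

Call:
{"fn": "play_rows", "kwargs": {"rows": [[[0.05,0,0],0,-1],[[0.05,0,0],0,-1],[[0.05,0,0],0,-1],[[0.05,0,0],0,-1],[[0.04,0,0],0,-1],[[0.04,0,0],0,-1],[[0.03,0,0],0,-1],[[0.02,0,0],0,-1]]}}

```text
clock: 9.43
eef_pos: [0.5021, -0.0762, 0.0326]
tcp_rot: [0.0, 0.62, 0.785, -0.0]
contact_force: [0.2, -2.2, -0.1]
opening: -0.0
grip_force: 1.6
```

Call:
{"fn": "play_rows", "kwargs": {"rows": [[[0.01,0,0],0,-1],[[0.01,0,0],0,-1],[[0.01,0,0],0,-1],[[0.01,0,0],0,-1]]}}

```text
clock: 9.93
eef_pos: [0.5017, -0.0744, 0.0326]
tcp_rot: [0.0, 0.62, 0.784, -0.0]
contact_force: [0.0, -5.5, -0.6]
opening: 0.0007
grip_force: 2.3
```

Call:
{"fn": "play_rows", "kwargs": {"rows": [[[0.01,0,0],0,-1],[[0.01,0,0],0,-1]]}}

```text
clock: 10.18
eef_pos: [0.5019, -0.0741, 0.0328]
tcp_rot: [0.001, 0.62, 0.785, -0.0]
contact_force: [1.7, -7.5, -0.8]
opening: 0.0003
grip_force: 3.8
```

Call:
{"fn": "play_rows", "kwargs": {"rows": [[[0.01,0,0],0,-1],[[0.01,0,0],0,-1]]}}

```text
clock: 10.42
eef_pos: [0.5022, -0.074, 0.0331]
tcp_rot: [0.002, 0.62, 0.785, -0.0]
contact_force: [2.2, -10.3, -0.7]
opening: 0.0002
grip_force: 5.2
```

Force is rising and the tool has stalled where home was expected, so the row is against the stop. I'll back off, rise and plan the gate sweep.

Call:
{"fn": "play_rows", "kwargs": {"rows": [[[-0.05,0,0],0,-1],[[-0.1,0,0],0,-1],[[-0.3,0,0],0,-1],[[-0.4,0,0],0,-1],[[0,0,-0.5],0,-1],[[0,0,-0.6],0,-1],[[0,0,-0.4],0,-1],[[0,0.4,0],0,-1],[[0,0.6,0],0,-1],[[0,0.6,0],0,-1],[[0,0.4,0],0,-1],[[0,0,0],0,-1]]}}

```text
clock: 11.92
eef_pos: [0.6094, -0.0915, 0.1073]
tcp_rot: [0.0, 0.62, 0.785, 0.0]
contact_force: [-0.2, 0.2, -0.5]
opening: 0.0003
grip_force: 0.0
```

```bash
python3 - <<'E'
from h import *
import cv2
go(.096,-.110,.044)
th=np.radians(np.array([71.8,77,83,90,97,104,111,118,125,132,139,146,152,158,163,168,172,175,177.5,179,180]))
r=.06
P=np.c_[.0405+r*np.cos(th)+np.sin(th)*(.006+.015*np.sin(th)+.0095*abs(np.cos(th))),-.06-r*np.sin(th)+np.cos(th)*(.006+.015*np.sin(th)+.0095*abs(np.cos(th)))]
print(P.round(4).tolist());print((np.diff(P,axis=0)[:,::-1]/.05).round(3).tolist(),'tool x,y')
a=vision.snapshot("top")[...,::-1][170:270,245:445];b=vision.snapshot("scene")[...,::-1][170:310,110:310]
r=lambda i,f:cv2.resize(i,None,fx=f,fy=f,interpolation=cv2.INTER_CUBIC)
a=r(a,3);b=r(b,2);cv2.imwrite("pics/c3.png",np.vstack([a,np.pad(b,((0,0),(0,200),(0,0)))]))
E
```

```text
t 11.925 board [ 0.1009 -0.1     0.1073] F [-0.2  0.2 -0.5] open 0.0003
tool yaw err rad -0.0002 tilt [ 0.0003 -0.    ]
shift units [-0.201 -0.099  1.267]
[[0.0813, -0.1097], [0.0762, -0.1133], [0.0697, -0.1169], [0.0615, -0.12], [0.0551, -0.1222], [0.0482, -0.1237], [0.0409, -0.1244], [0.0333, -0.1241], [0.0255, -0.1228], [0.0178, -0.1203], [0.0103, -0.1167], [0.0032, -0.112], [-0.0024, -0.1071], [-0.0075, -0.1014], [-0.0112, -0.0962], [-0.0144, -0.0905], [-0.0165, -0.0857], [-0.0178, -0.0819], [-0.0187, -0.0787], [-0.0192, -0.0768], [-0.0195, -0.0755]]
[[-0.072, -0.103], [-0.07, -0.129], [-0.063, -0.164], [-0.045, -0.129], [-0.03, -0.138], [-0.013, -0.146], [0.006, -0.152], [0.027, -0.155], [0.049, -0.154], [0.072, -0.15], [0.094, -0.142], [0.098, -0.112], [0.113, -0.101], [0.105, -0.074], [0.114, -0.064], [0.096, -0.042], [0.075, -0.027], [0.064, -0.019], [0.039, -0.01], [0.026, -0.006]] tool x,y
```

View pics/c3.png

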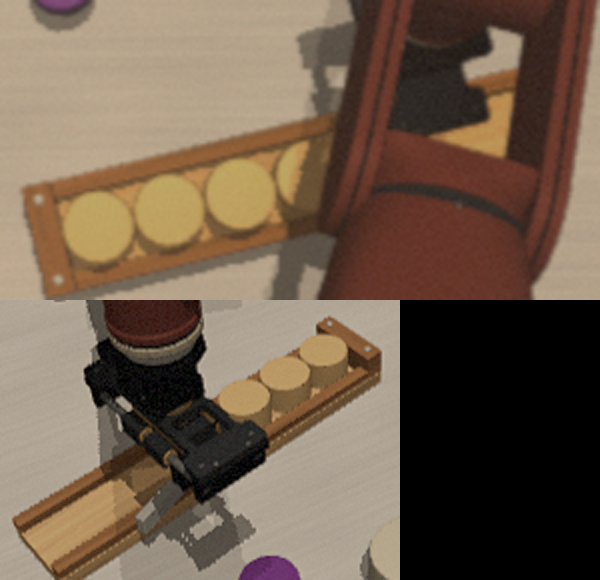

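The row is against the stop and tight. Descending outside the gate, then sweeping it.

Call:
{"fn": "play_rows", "kwargs": {"rows": [[[-0.2,0,0],0,-1],[[0,0,0.4],0,-1],[[0,0,0.5],0,-1],[[0,0,0.36],0,-1],[[0,-0.1,0],0,-1],[[0,-0.15,0],0,-1],[[0,-0.15,0],0,-1],[[-0.07,-0.1,0],0,-1],[[-0.07,-0.13,0],0,-1],[[-0.063,-0.164,0],0,-1],[[-0.045,-0.13,0],0,-1],[[-0.03,-0.14,0],0,-1]]}}

```text
clock: 13.52
eef_pos: [0.5619, -0.1264, 0.0446]
tcp_rot: [0.0, 0.62, 0.784, 0.0]
contact_force: [1.2, 1.2, -0.1]
opening: 0.0006
grip_force: 0.7
```

```bash
python3 -c "
from h import *
go(.0482,-.1237,.044)"
```

```text
t 13.525 board [ 0.0466 -0.1229  0.0446] F [ 1.2  1.2 -0.1] open 0.0006
tool yaw err rad -0.0004 tilt [0.0004 0.    ]
shift units [-0.015  0.032  0.012]
```

Call:
{"fn": "play_rows", "kwargs": {"rows": [[[-0.02,-0.13,0],0,-1],[[0,-0.15,0],0,-1],[[0.03,-0.15,0],0,-1],[[0.05,-0.15,0],0,-1],[[0.07,-0.15,0],0,-1],[[0.09,-0.14,0],0,-1],[[0.1,-0.11,0],0,-1],[[0.11,-0.1,0],0,-1],[[0.1,-0.07,0],0,-1],[[0.11,-0.06,0],0,-1],[[0.09,-0.04,0],0,-1],[[0.07,-0.03,0],0,-1]]}}

```text
clock: 15.02
eef_pos: [0.4904, -0.1018, 0.0445]
tcp_rot: [-0.0, 0.62, 0.785, -0.0]
contact_force: [0.5, -0.9, -1.2]
opening: 0.0005
grip_force: 0.5
```

```bash
python3 -c "
from h import *
go(-.0195,-.0755,.044)"
```

```text
t 15.025 board [-0.0172 -0.0824  0.0445] F [ 0.5 -0.9 -1.2] open 0.0005
tool yaw err rad -0.0 tilt [-0.0001 -0.0001]
shift units [ 0.139 -0.045  0.01 ]
```

Call:
{"fn": "play_rows", "kwargs": {"rows": [[[0.05,-0.02,0],0,-1],[[0.04,-0.02,0],0,-1],[[0.03,0,0],0,-1],[[0.01,0,0],0,-1]]}}

```text
clock: 15.52
eef_pos: [0.4872, -0.097, 0.0446]
tcp_rot: [0.001, 0.62, 0.785, -0.001]
contact_force: [0.5, -6.1, -1.6]
opening: 0.0004
grip_force: 3.0
```

Call:
{"fn": "play_rows", "kwargs": {"rows": [[[0.01,0,0],0,-1],[[0.01,0,0],0,-1]]}}

```text
clock: 15.78
eef_pos: [0.4871, -0.0969, 0.0446]
tcp_rot: [0.001, 0.62, 0.785, -0.001]
contact_force: [1.0, -9.5, -2.3]
opening: 0.0003
grip_force: 4.6
```

The gate is on its stop. Backing off, rising and moving clear for a check.

Call:
{"fn": "play_rows", "kwargs": {"rows": [[[-0.05,0,0],0,-1],[[-0.15,0,0],0,-1],[[-0.3,0,0],0,-1],[[-0.2,0,-0.3],0,-1],[[-0.3,0,-0.6],0,-1],[[-0.5,0,-0.8],0,-1],[[-0.6,0,-0.8],0,-1],[[-0.7,0,-0.4],0,-1],[[-0.7,0,0],0,-1],[[-0.5,0,0],0,-1],[[-0.3,0,0],0,-1],[[0,0,0],0,-1]]}}

```text
clock: 17.27
eef_pos: [0.5365, -0.3053, 0.1898]
tcp_rot: [0.0, 0.621, 0.784, 0.0]
contact_force: [-0.9, 0.1, -0.5]
opening: 0.0003
grip_force: 0.0
```

```bash
python3 - <<'E'
from h import *
import cv2
go(0,0,.2)
a=vision.snapshot("top")[...,::-1];b=vision.snapshot("scene")[...,::-1][160:320,110:310]
cv2.imwrite("pics/full4.png",a)
r=lambda i,f:cv2.resize(i,None,fx=f,fy=f,interpolation=cv2.INTER_CUBIC)
a=r(a[180:270,245:445],3);b=r(b,2);cv2.imwrite("pics/c4.png",np.vstack([a,np.pad(b,((0,0),(0,200),(0,0)))]))
E
```

```text
t 17.275 board [-0.0194 -0.291   0.1898] F [-0.9  0.1 -0.5] open 0.0003
tool yaw err rad -0.0015 tilt [0.0001 0.0001]
shift units [ 5.821  0.38  -0.203]
```

View pics/c4.png

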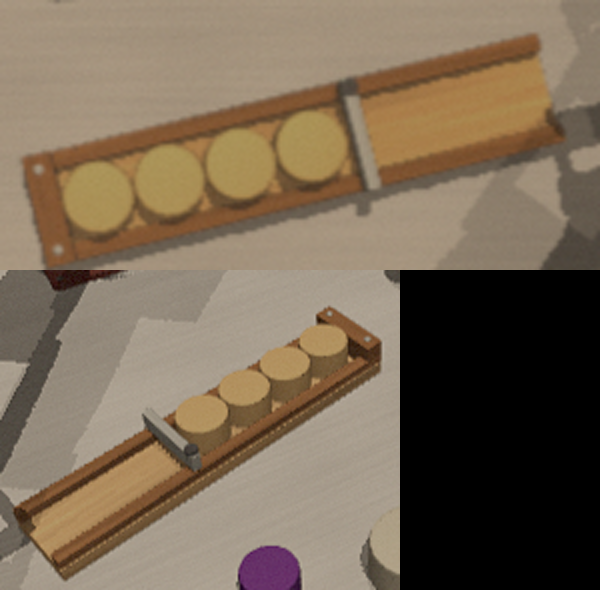

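View pics/full4.png

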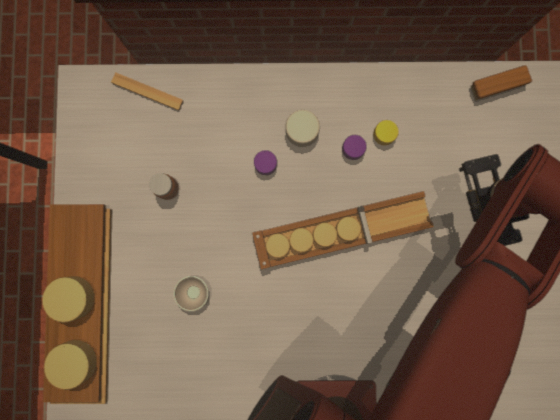

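The row is closed up against the stop, with wheel 1 at (277,246) and wheel 4 at (348,229). The gate lies square across the channel from (362,209) to (370,243). The bystanders haven't moved and the arm is clear.

```bash
python3 -c "
from station import job
print(job.close_job())"
```

```text
the job is handed in; nothing more can be done
None
```

The four wheels are closed up tight against the end stop, the gate is shut across the channel behind the last one, nothing else was disturbed, and the job was handed in at about 17 s with the arm clear.

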